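# Change over the load of the ultrasonic cleaner

## Task

First lift the finished basket with the blue handle out of the ultrasonic cleaner's tank and stand it upright inside the white drip tray; then slide the green circuit board edgewise, fully down, into the slot of the basket with the orange handle; last, lower that basket with its board to the bottom of the tank. Set the baskets down without dropping them or tipping them over, and leave the blue boards and everything else on the bench where they are.

Things in the scene. Friction and masses are not known exactly. Their poses are not given: they have to be found in the camera images.
- basket_out: steel wire basket with a blue handle, 150 (its x) x 90 (its y), rim 45 high, floor 4 thick, about 300 g (+-25 percent); origin at the centre of its underside, z up. The finished load: starts in the tank, its x along the cleaner's x within 2 degrees. Board guides like basket_in's at x = +48, no board; small metal parts fixed inside.
- basket_out_handle (a point): middle of the blue handle bar, 98 above the basket's underside. Rigid bar 12 x 12 in section, along the basket's y, 86 long, on two uprights at y = +-41 rising from the side walls; free below. Pinch it from above, fingers closing along the basket's x.
- basket_in: steel wire basket with an orange handle, 150 (its x) x 90 (its y), rim 45 high, floor 4 thick, about 300 g (+-25 percent); origin at the centre of its underside, z up. Starts empty on the bench. At x = +48 it has a slot for one board (point slot).
- basket_in_handle (a point): middle of the orange handle bar, 98 above the basket's underside. Rigid bar 12 x 12 in section, along the basket's y, 86 long, on two uprights at y = +-41 rising from the side walls; free below. Pinch it from above, fingers closing along the basket's x.
- slot (a point): middle of the board slot on the orange-handled basket's inner floor (basket x = +48, 4 above its underside). It runs along y between white guides at |y| 30 to 42: 7 wide (x) up to 45 above the underside, flared to about 14 at 57; 84 long between the walls. The board goes straight down, faces looking along the basket's x, either way round.
- board: green circuit board standing on edge: 3 thick (x) x 70 wide (y) x 75 tall (z), 60 g; origin at the middle of its lower edge. A green terminal block 10 thick (x) x 50 wide x 14 tall runs along its top edge (61 to 75 above the origin): grip it there, fingers closing along the board's x. It starts upright in one of the three slots of the stand (which one varies).
- stand: fixed grey board stand 140 (x) x 84 (y) x 30 tall, origin at the centre of its underside; three slots along y at x = -45, 0, +45, 5 wide, 20 deep (slot floor 10 above the bench). Boards stand in them with faces along x, so the gap between neighbouring terminal blocks is 35.
- cleaner: fixed ultrasonic cleaner, white casing 204 (x) x 144 (y) x 130 tall with a blue panel on its -x end; origin at the centre of its underside. Its open steel tank is 164 (x) x 104 (y) inside, 60 deep, floor 70 above the bench.
- tank_floor (a point): centre of the tank's floor, axes as the cleaner's (x along its length); a basket put in straight has 7 of play all round
- tray: fixed white drip tray 200 (x) x 140 (y), rim 14 high, walls and floor 4 thick; origin at the centre of its underside
- tray_in (a point): centre of the drip tray's inner floor, axes as the tray's
- board_b: blue circuit board with a blue terminal block, same size and origin as board; starts in another slot of the stand; must stay there
- board_c: second blue circuit board, like board_b; must stay
- air_can: red spray can with a pale label, 52 diameter, 200 tall, loose, stands beside the stand (about 95 from its middle on the stand's +y side); origin at the underside
- jar: small amber jar, 36 diameter, 60 tall, loose, stands beside the orange-handled basket (about 88 from its middle on its -y side); origin at the underside
- mug: blue ceramic mug, 76 diameter, 85 tall, at the back of the mat; origin at the underside
- flux: yellow bottle with red cap, 40 diameter, 100 tall, at the back; origin at the underside
- spool: blue reel lying flat, 54 diameter, 35 tall, at the back; origin at the underside
There are look-alikes about, which are no part of the job. What is shaped like the basket_in but turquoise is not meant.

How it is judged:
By the outcome, as a careful person would: the job done as asked, in the order asked, and still so for the second after the job is handed in, with the robot touching nothing.
It also fails if it takes over 72 s, if anything falls off the work surface, if the arm or the gripper's body presses on something with over 40 N, if the wrist force passes 120 N, or if a joint passes its speed limit or range.

## Robot

A 6-joint arm with a two-finger parallel gripper is mounted at the origin on the work surface. World frame = base frame: x ahead of the robot, y to its left, z up, the work surface at z = 0. Lengths are in m, angles in degrees, forces in N, time in s.
With the tool pointing down it reaches from about 0.4 to 0.825 m from the base axis. Payload 7 kg.
Tool frame: the origin (TCP) lies at the centre of the arm's flange, where the gripper is bolted on; the fingertips stand 178 mm ahead of it and the grasp point (between the pads) lies 159 mm ahead of it (r.tips_ahead is the z of the fingertips in the tool frame, in m); z points along the fingers, y is the line along which they close (so a half turn about z gives the same grasp; the last joint's range is limited). The gripper opens to 88 mm and grips with 3 to 60 N. Pads are 19 mm wide; open, the fingers measure 130 mm over their backs; the gripper's body (78 mm by 193 mm) begins 47 mm behind the grasp point.
Start: joints at [90.59, 20.546, 0.682, 0, -70.136, -16.507], TCP at [0.185, 0.649, 0.405] pointing down, gripper open.
Joint ranges: [-176.03, 176.03], [-82.01, 121.73], [-58.28, 71.71], [-173.87, 95.51], [-174.79, -0.11], [-173.66, 173.66]. Speed limits (degrees/s): [136.94, 136.94, 172.46, 180, 180, 180].

## Interface

Orientations are given as [roll, pitch, yaw] about the fixed x, y, z axes, in that order (R = Rz(yaw) Ry(pitch) Rx(roll)).
In Python, from plant import r gives the robot as it stands. The module is installed in compiled form; this text tells all that it offers.
- The arm moves only by the shell command python3 -m pendant 'ROWS' [FORCE]. ROWS is JSON, a list that holds one entry, the list of rows, each a list of 7 numbers: the shift along the tool's x, y, z in m, then the turn, a rotation vector about the tool's x, y, z in degrees, then the gripper command: -1 is shut, 1 is fully open, values between are in proportion. A call has 1 to 5 rows; each row is the pose to reach, as a shift and turn from the pose commanded when the call began, along the tool's axes at that moment; what a row does not reach only later rows make up. A row lasts 1/10 s, in which the tool goes at most 50 mm and 8.59 degrees, less where a joint would pass 70% of its speed; a pose out of reach is approached as far as the arm can. A call with a gripper value outside its range is refused whole. The fingers move at their own pace and stop on an object; FORCE is the grip in N (left out, the last holds). Time passes only in rows, so rows that repeat a pose let the fingers close. It gives the time, the measured TCP pose, the force, the opening and the grip force at its end, in the units of the state.
- r.get_state(): the state, without advancing time (a new reading comes with each control period).
- r.capture(name): name is "scene" or "top" or "wrist"; returns the picture (384x512x3 uint8, red, green, blue); there is no depth.
- r.camera_params(name): a dict with "fx", "fy", "cx", "cy" (pixels), "R" (3x3) and "t" (3): a world point X has camera coordinates R X + t. Camera axes: x right, y down, z forward; pixel columns grow to the right and rows downward; lengths in m; the calibration is good to about 2 mm. A picture is of the moment at which its call begins: read the wrist's pose just before it. camera_params takes no time and is no camera call; for the wrist camera it gives the pose at the moment of the call.
- r.close_job(): hands the job in; it is judged then, once.
The state is a dict: "time_s": time; "joints": joint angles; "qd": joint speeds; "joint_torque": joint torques, N m; "tcp_pos": TCP position; "eef_rot": TCP orientation; "contact_force": force on the tool from outside, world axes, zero at the start; "moment": the same for the moment, N m; "gripper_width": finger opening in m; "gripper_force": force on a finger pad.
Only numpy, scipy, OpenCV 4.12 (cv2) and the standard library are available. Lean on these libraries where they do the work, as an engineer would, in place of code of your own. Each camera call takes 0.05 s, during which the arm holds its last target. There are 200 camera calls.

## Working session

There is one attempt and no reset: what is moved stays moved. The work goes in short steps, Python scripts to look and compute and a shell command to move; the robot and the scene stay as the last step left them, time stands still between calls to the robot, and variables do not carry over. Pictures are saved under pics/ and viewed, at most 10 in all, crops included, and the job is handed in when it is done.

```bash
mkdir -p pics; cat > h.py <<'E'
import numpy as np, cv2, json
from plant import r
from scipy.spatial.transform import Rotation as Ro
def snap(n,f):
    s=r.get_state(); p=r.camera_params(n); im=r.capture(n)
    cv2.imwrite('pics/'+f,cv2.cvtColor(im,cv2.COLOR_RGB2BGR)); 
    np.savez('pics/'+f[:-4]+'.npz',**{k:np.array(p[k]) for k in p}); return im
def crop(f,o,x,y,w,h,k):
    im=cv2.imread('pics/'+f); cv2.imwrite('pics/'+o,cv2.resize(im[y:y+h,x:x+w],None,fx=k,fy=k,interpolation=cv2.INTER_CUBIC))
def pt(f,u,v,z):
    p=np.load('pics/'+f+'.npz'); d=p['R'].T@np.array([(u-p['cx'])/p['fx'],(v-p['cy'])/p['fy'],1]); c=-p['R'].T@p['t']
    return c+d*(z-c[2])/d[2]
def proj(f,X):
    p=np.load('pics/'+f+'.npz'); c=p['R']@np.array(X)+p['t']; return c[:2]/c[2]*[p['fx'],p['fy']]+[p['cx'],p['cy']]
def goto(x,y,z,closeyaw):
    "shift in tool axes and turn to put TCP at x,y,z with close direction (tool y) at closeyaw deg in world, tool down"
    s=r.get_state(); Rm=tool(s); 
    best=None
    for k in (0,180):
        a=np.radians(closeyaw+k); ty=np.array([np.cos(a),np.sin(a),0]); tz=np.array([0,0,-1.]); T=np.c_[np.cross(ty,tz),ty,tz]
        rv=Ro.from_matrix(Rm.T@T).as_rotvec(degrees=True)
        if best is None or np.linalg.norm(rv)<np.linalg.norm(best): best=rv
    print('shift',np.round(Rm.T@(np.array([x,y,z])-s['tcp_pos']),4),'turn',np.round(best,2),'tcp',np.round(s['tcp_pos'],4),'j6',s['joints'][5])
def tool(s): return Ro.from_euler('xyz',s['eef_rot'],degrees=True).as_matrix()
E
python3 - <<'E'
from h import *
snap('scene','s0.png');snap('top','t0.png')
print(r.get_state())
for n in('scene','top','wrist'):
    p=r.camera_params(n);print(n,p['fx'],np.round(-np.array(p['R']).T@p['t'],3))
a=cv2.imread('pics/s0.png');b=cv2.imread('pics/t0.png')
cv2.imwrite('pics/t0b.png',cv2.resize(b,(800,600),interpolation=cv2.INTER_CUBIC))
E
```

```text
{'time_s': 0.1, 'joints': array([ 9.05901485e+01,  2.05893741e+01,  6.40275288e-01, -1.62879726e-02,
       -7.01354943e+01, -1.65060074e+01]), 'qd': array([ 0.08972849, -0.10208612,  0.16832533,  0.02926785, -0.08537625,
       -0.03252666]), 'joint_torque': array([-1.32570232e-03, -5.84166098e+01,  2.93749076e+01,  7.01548263e+00,
        1.01277253e-02, -4.92106869e-05]), 'tcp_pos': array([0.18507203, 0.64897253, 0.40380718]), 'eef_rot': array([ 1.79914542e+02, -9.35476350e-03, -1.59213978e+01]), 'contact_force': array([-0.73134897,  0.1645277 ,  0.66002585]), 'moment': array([ 0.01715562, -0.04573515, -0.04958514]), 'gripper_force': 0.0, 'gripper_width': 0.08739567595572857}
scene 444.729491537023 [1.054 0.739 1.111]
top 375.07265635709916 [4.070e-01 1.000e-03 1.618e+00]
wrist 296.9071951744337 [0.252 0.63  0.383]
```

View pics/t0b.png

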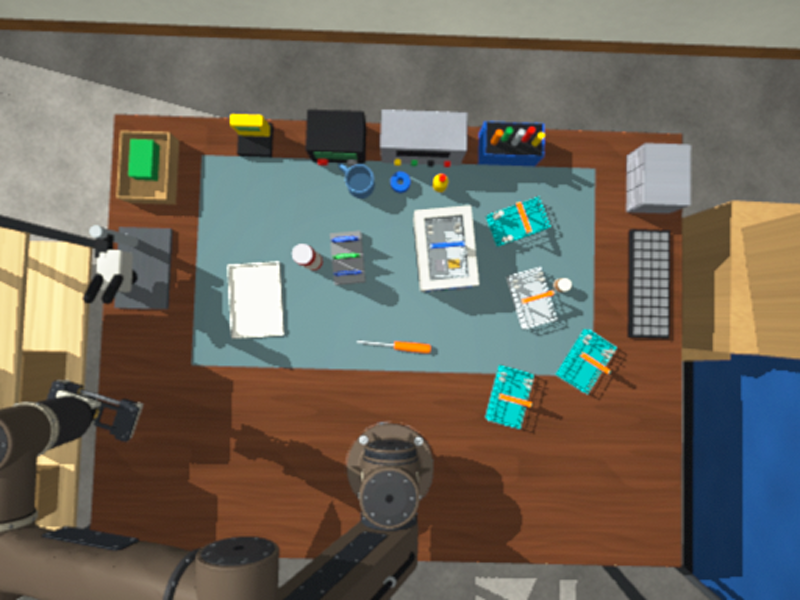

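View pics/s0.png

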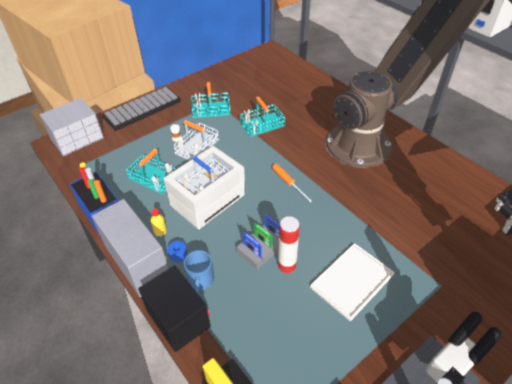

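The top view (800x600 scale) shows the following, with image up = +x and left = +y:
- **Cleaner:** (447,248), with the blue handle at (447,245).
- **Tray:** (256,300).
- **Stand:** (347,257), with the green board in its middle slot and the can at (305,257).
- **Baskets that could be confused:** steel with orange handle at (538,297), and turquoise ones at (520,220), (588,362) and (512,398). I choose the steel one with the jar beside it at (565,285).

I'll check that choice in one close crop.

```bash
python3 - <<'E'
from h import *
crop('t0.png','t0c.png',250,115,130,105,6)
crop('t0.png','t0d.png',135,125,125,100,6)
E
```

```text
(no output)
```

View pics/t0c.png

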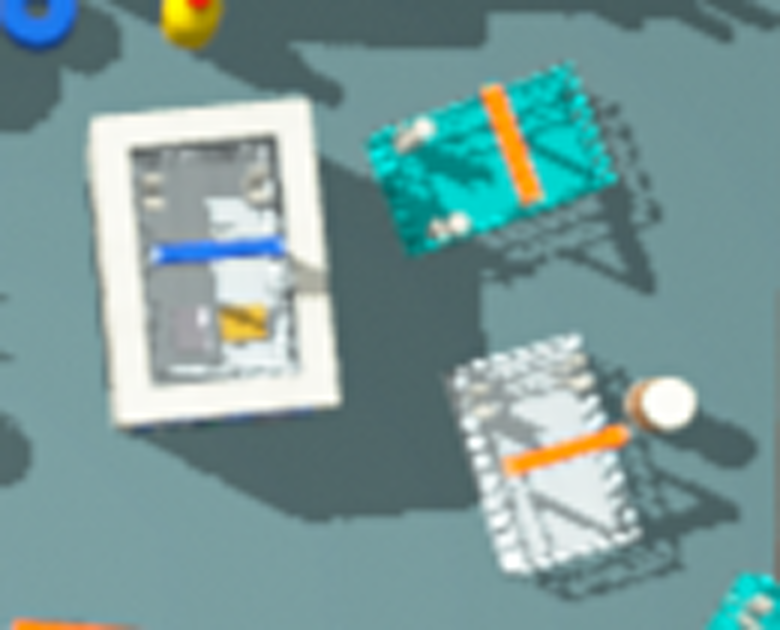

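View pics/t0d.png

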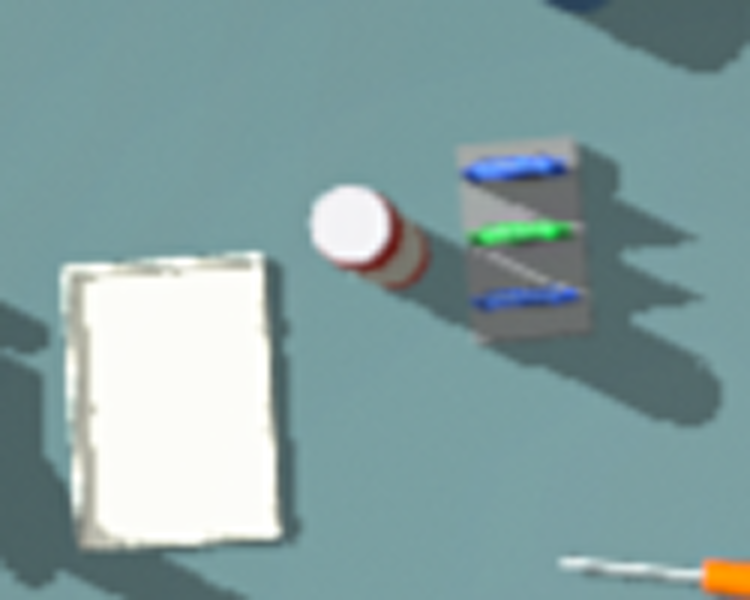

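The crops show the steel basket with the orange handle from (510,466) to (622,434) and guides at its image-top end, with the jar at (663,403). They also show the blue handle from (155,255) to (283,245), and the green block from (470,238) to (572,230) in the middle slot.

```bash
cat >> h.py <<'E'
def q(f,x,y,x0,y0,k,z): return pt(f,(x+.5)/k-.5+x0,(y+.5)/k-.5+y0,z)
E
python3 - <<'E'
from h import *
def S(name,P,x0,y0,z):
    w=np.array([q('t0',x,y,x0,y0,6,z)[:2] for x,y in P]); c=w.mean(0); 
    n=len(w); L=[np.linalg.norm(w[(i+1)%n]-w[i])*1e3 for i in range(n)]
    A=[np.degrees(np.arctan2(*(w[(i+1)%n]-w[i])[::-1])) for i in range(n)]
    print(name,np.round(c,4),'reach',np.round(np.hypot(*c),3),'len',np.round(L),'ang',np.round(A,1))
S('cleaner',[(90,118),(308,97),(340,403),(117,427)],250,115,.13)
S('bo handle',[(155,255),(283,245)],250,115,.172)
S('bi handle',[(510,466),(622,434)],250,115,.102)
S('bi rim',[(452,375),(575,338),(638,537),(510,572)],250,115,.045)
S('tray',[(62,268),(262,252),(285,535),(80,548)],135,125,.014)
S('green',[(470,238),(572,230)],135,125,.085)
S('stand',[(458,148),(575,138),(590,330),(478,342)],135,125,.03)
S('can',[(350,224)],135,125,.2)
S('jar',[(666,403)],250,115,.06)
p=r.camera_params('wrist');s=r.get_state()
print((tool(s).T@(-np.array(p['R']).T@p['t']-s['tcp_pos'])).round(3)); print((np.array(p['R'])@tool(s)).round(2))
E
```

```text
cleaner [ 0.5906 -0.1256] reach 0.604 len [147. 206. 149. 207.] ang [ -82.6 -172.8   97.9    6.6]
bo handle [ 0.5924 -0.1252] reach 0.606 len [83. 83.] ang [-83.7  96.3]
bi handle [ 0.4727 -0.3699] reach 0.6 len [79. 79.] ang [-72.5 107.5]
bi rim [ 0.4711 -0.3681] reach 0.598 len [ 91. 146.  94. 144.] ang [ -71.6 -161.4  106.8   17.6]
tray [0.4463 0.3807] reach 0.587 len [142. 202. 145. 199.] ang [ -83.6 -173.    95.3    6.3]
green [0.5651 0.1318] reach 0.58 len [70. 70.] ang [-83.7  96.3]
stand [0.5671 0.1333] reach 0.583 len [ 83. 137.  79. 139.] ang [ -83.3 -173.7   97.9    7.9]
can [0.5562 0.2299] reach 0.602 len [0.] ang [0.]
jar [ 0.5094 -0.4495] reach 0.679 len [0.] ang [0.]
[ 0.07  -0.     0.021]
[[ 0.    1.    0.  ]
 [-0.96  0.   -0.26]
 [-0.26 -0.    0.96]]
```

```bash
python3 - <<'E'
from h import *
goto(.592,-.125,.42,6.5)
E
```

```text
shift [ 0.6036  0.6327 -0.0152] turn [ 7.000e-02 -6.000e-02  6.758e+01] tcp [0.1851 0.649  0.4038] j6 -16.506007364149585
```

```bash
python3 -m pendant '[[[0.03,0.032,-0.015,0,0,8,0],[0.06,0.064,-0.015,0,0,16,0],[0.09,0.096,-0.015,0,0,24,0],[0.125,0.13,-0.015,0,0,32,0],[0.157,0.163,-0.015,0,0,40,0]]]' 30; python3 -c "
from h import *
goto(.592,-.125,.42,6.5)"
```

```text
time_s: 0.6
tcp_pos: [0.2919, 0.4474, 0.4194]
eef_rot: [180.0, -0.0, -56.2]
contact_force: [0.2, -0.4, 1.6]
gripper_width: 0.0533
gripper_force: 0.0
shift [ 6.426e-01  6.870e-02 -4.000e-04] turn [ 2.000e-02 -2.000e-02  2.727e+01] tcp [0.2919 0.4474 0.4194] j6 -44.14000781059882
```

```bash
python3 -m pendant '[[[0.047,0.005,0,0,0,7,0],[0.094,0.01,0,0,0,14,0],[0.14,0.015,0,0,0,21,0],[0.188,0.02,0,0,0,27.3,0],[0.234,0.025,0,0,0,27.3,0]]]' 30; python3 -c "
from h import *
goto(.592,-.125,.42,6.5)"
```

```text
time_s: 1.1
tcp_pos: [0.4021, 0.2395, 0.4197]
eef_rot: [-180.0, 0.0, -83.4]
contact_force: [1.3, 1.4, -0.1]
gripper_width: 0.0439
gripper_force: 0.0
shift [ 0.3838 -0.1468 -0.0004] turn [-0.    0.01  0.09] tcp [0.4021 0.2395 0.4197] j6 -48.37784494364802
```

```bash
python3 -m pendant '[[[0.044,-0.017,0,0,0,0,0],[0.088,-0.034,0,0,0,0,0],[0.132,-0.05,0,0,0,0,0],[0.176,-0.067,0,0,0,0,0],[0.22,-0.084,0,0,0,0,0]]]'; python3 -m pendant '[[[0.044,-0.017,0,0,0,0,0],[0.088,-0.034,0,0,0,0,0],[0.132,-0.05,0,0,0,0,0],[0.164,-0.063,0,0,0,0,0],[0.164,-0.063,0,0,0,0,0]]]'; python3 -c "
from h import *
snap('wrist','w1.png');print(proj('w1',[.592,-.125,.172]))
crop('w1.png','w1b.png',0,0,512,384,1.5)
goto(.592,-.125,.327,6.5)"
```

```text
time_s: 1.6
tcp_pos: [0.5116, 0.031, 0.4197]
eef_rot: [-180.0, 0.0, -83.2]
contact_force: [0.8, 0.4, 0.4]
gripper_width: 0.0434
gripper_force: 0.0
time_s: 2.1
tcp_pos: [0.5944, -0.1258, 0.4182]
eef_rot: [179.9, -0.0, -83.4]
contact_force: [-2.1, -0.4, -0.4]
gripper_width: 0.0442
gripper_force: 0.0
[254.38492169 206.82597427]
shift [0.0004 0.0015 0.0913] turn [0.13 0.01 0.09] tcp [ 0.5936 -0.1244  0.4183] j6 -0.00607928558200907
```

View pics/w1b.png

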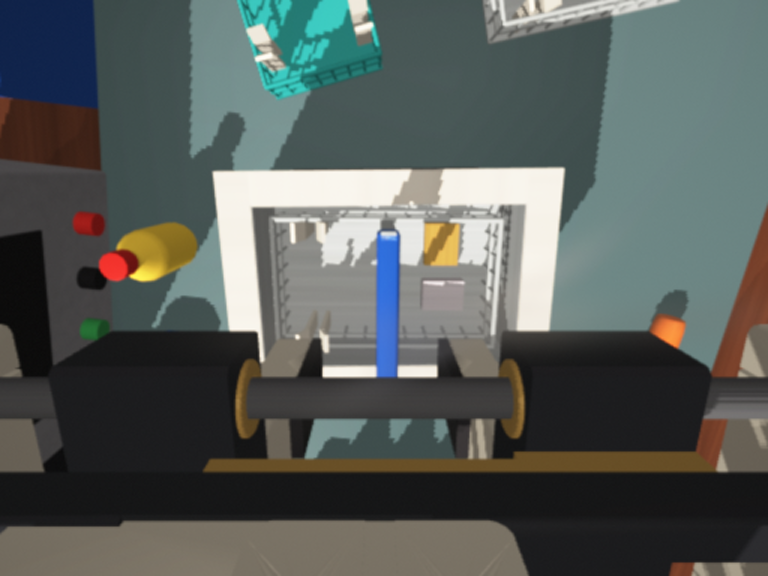

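The handle runs down column 388 (258 native) between the fingers, with its far end at row 234. The casing's far corners are at (215,172) and (563,168), and the tank's inner far corners at (253,207) and (517,205).

```bash
python3 -c "
from h import *
f=lambda x,y,z:q('w1',x,y,0,0,1.5,z)
for n,x,y,z in [('bar far end',388,236,.174),('bar',387.5,300,.174),('bar near',387,370,.174),('cas+x',215,172,.13),('cas-x',563,168,.13),('tank+x',253,207,.13),('tank-x',517,205,.13)]: print(n,f(x,y,z).round(4))
a=f(215,172,.13)-f(563,168,.13);print(np.linalg.norm(a),np.degrees(np.arctan2(a[1],a[0])))
m=(f(215,172,.13)+f(563,168,.13))/2; t=np.arctan2(a[1],a[0]); print('cleaner', m[:2]+.072*np.array([-np.sin(t),np.cos(t)]))
m=(f(253,207,.13)+f(517,205,.13))/2;print('tank', m[:2]+.052*np.array([-np.sin(t),np.cos(t)]))
"
```

```text
bar far end [ 0.5936 -0.1649  0.174 ]
bar [ 0.5898 -0.1317  0.174 ]
bar near [ 0.5853 -0.0921  0.174 ]
cas+x [ 0.696  -0.1842  0.13  ]
cas-x [ 0.4961 -0.2097  0.13  ]
tank+x [ 0.6733 -0.1667  0.13  ]
tank-x [ 0.5184 -0.1859  0.13  ]
0.2014809915483098 7.2773010856933436
cleaner [ 0.58693662 -0.12553766]
tank [ 0.58928955 -0.12474159]
```

```bash
python3 -c "
from h import *
goto(.589,-.1235,.327,6.8)"
```

```text
shift [-0.0014  0.0043  0.0913] turn [ 0.13  0.01 -0.21] tcp [ 0.5936 -0.1244  0.4183] j6 -0.00607928558200907
```

```bash
python3 -m pendant '[[[-0.001,0.004,0.03,0,0,0,0],[-0.001,0.004,0.06,0,0,0,0],[-0.001,0.004,0.08,0,0,0,0],[-0.001,0.004,0.091,0,0,0,0],[-0.001,0.004,0.091,0,0,0,-1]]]' 35;python3 -m pendant '[[[0,0,0,0,0,0,-1],[0,0,0,0,0,0,-1],[0,0,0,0,0,0,-1],[0,0,0,0,0,0,-1],[0,0,0,0,0,0,-1]]]' 35
```

```text
time_s: 2.65
tcp_pos: [0.5885, -0.1213, 0.3274]
eef_rot: [179.8, 0.0, -83.2]
contact_force: [0.9, -0.3, 0.9]
gripper_width: 0.0401
gripper_force: 0.0
time_s: 3.15
tcp_pos: [0.5893, -0.1219, 0.3296]
eef_rot: [-179.9, -0.0, -83.2]
contact_force: [-0.6, 1.6, 5.1]
gripper_width: 0.0112
gripper_force: 35.0
```

```bash
python3 -m pendant '[[[0,0,-0.01,0,0,0,-1],[0,0,-0.02,0,0,0,-1],[0,0,-0.035,0,0,0,-1],[0,0,-0.05,0,0,0,-1],[0,0,-0.065,0,0,0,-1]]]' 35;python3 -m pendant '[[[0,0,-0.02,0,0,0,-1],[0,0,-0.04,0,0,0,-1],[0,0,-0.06,0,0,0,-1],[0,0,-0.08,0,0,0,-1],[0,0,-0.085,0,0,0,-1]]]' 35;  python3 -c "
from h import *
goto(.446,.381,.32,6.3)"
```

```text
time_s: 3.65
tcp_pos: [0.5889, -0.122, 0.3948]
eef_rot: [180.0, 0.0, -83.2]
contact_force: [0.3, -0.2, -3.1]
gripper_width: 0.0117
gripper_force: 35.0
time_s: 4.15
tcp_pos: [0.5892, -0.1221, 0.4817]
eef_rot: [-179.8, -0.0, -83.2]
contact_force: [-0.3, -0.4, -2.0]
gripper_width: 0.0114
gripper_force: 35.0
shift [-0.5167  0.0833  0.161 ] turn [-0.23 -0.04  0.49] tcp [ 0.5892 -0.1221  0.4817] j6 -0.11079736412427948
```

```bash
python3 -m pendant '[[[-0.02,0.01,0,0,0,0,-1],[-0.055,0.025,0,0,0,0,-1],[-0.095,0.045,0,0,0,0,-1],[-0.135,0.065,0,0,0,0,-1],[-0.175,0.08,0,0,0,0,-1]]]' 35;python3 -m pendant '[[[-0.042,0.01,0,0,0,0,-1],[-0.084,0.015,0,0,0,0,-1],[-0.126,0.015,0,0,0,0,-1],[-0.168,0.01,0,0,0,0,-1],[-0.21,0.003,0,0,0,0,-1]]]' 35;  python3 -m pendant '[[[-0.04,0,0,0,0,0,-1],[-0.075,0,0,0,0,0,-1],[-0.105,0,0,0,0,0,-1],[-0.125,0,0,0,0,0,-1],[-0.13,0,0,0,0,0,-1]]]' 35;python3 -c "
from h import *
goto(.446,.381,.32,6.3)
snap('wrist','w2.png'); crop('w2.png','w2b.png',0,0,512,384,1.5)
for X in [(-.1,-.07),(.1,-.07),(.1,.07),(-.1,.07)]:
  a=np.radians(6.3); print((proj('w2',[.446+np.cos(a)*X[0]-np.sin(a)*X[1],.381+np.sin(a)*X[0]+np.cos(a)*X[1],.014])*1.5).round())
"
```

```text
time_s: 4.65
tcp_pos: [0.4873, 0.0432, 0.4782]
eef_rot: [180.0, 0.0, -83.3]
contact_force: [1.7, 0.6, -1.3]
gripper_width: 0.0114
gripper_force: 35.0
time_s: 5.15
tcp_pos: [0.4602, 0.252, 0.4786]
eef_rot: [180.0, 0.0, -83.2]
contact_force: [1.0, 0.6, -2.2]
gripper_width: 0.0118
gripper_force: 35.0
time_s: 5.65
tcp_pos: [0.4455, 0.3814, 0.4776]
eef_rot: [179.9, -0.1, -83.1]
contact_force: [-0.0, 0.2, -3.7]
gripper_width: 0.0114
gripper_force: 35.0
shift [ 0.0003 -0.0007  0.1576] turn [ 0.06 -0.06  0.56] tcp [0.4455 0.3814 0.4776] j6 -52.78612093911001
[483. 172.]
[274. 170.]
[281. 309.]
[473. 311.]
```

View pics/w2b.png

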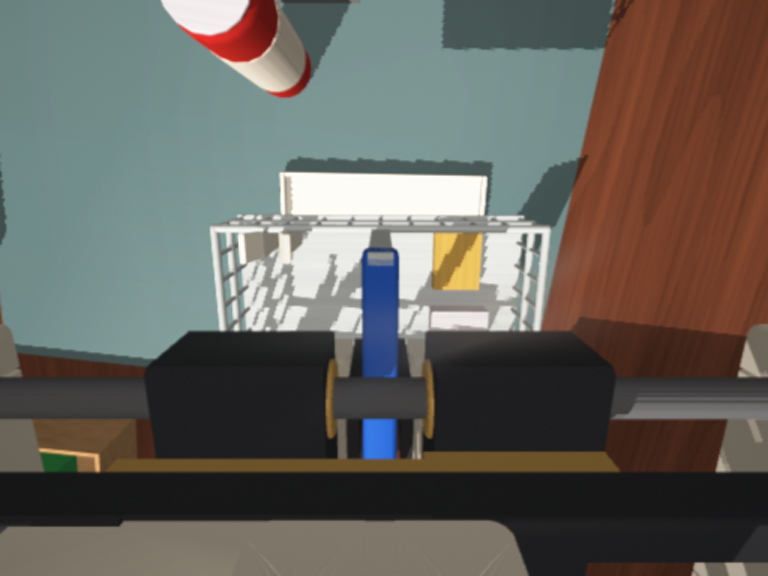

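The basket hangs straight, and the tray's far corners are at (281,173) and (486,176), within about 5 mm of prediction. Tray play is ±21 mm, so I'll lower it. TCP at touch should be about 0.2636.

```bash
python3 -m pendant '[[[-0.002,0.004,0.02,0,0,0.5,-1],[-0.002,0.004,0.055,0,0,0.5,-1],[-0.002,0.004,0.095,0,0,0.5,-1],[-0.002,0.004,0.13,0,0,0.5,-1],[-0.002,0.004,0.16,0,0,0.5,-1]]]' 35;python3 -m pendant '[[[0,0,0.02,0,0,0,-1],[0,0,0.035,0,0,0,-1],[0,0,0.043,0,0,0,-1],[0,0,0.048,0,0,0,-1],[0,0,0.05,0,0,0,-1]]]' 35;python3 -m pendant '[[[0,0,0.001,0,0,0,-1],[0,0,0.002,0,0,0,-1],[0,0,0.003,0,0,0,-1],[0,0,0.003,0,0,0,-1]]]' 35
```

```text
time_s: 6.2
tcp_pos: [0.4416, 0.3795, 0.3171]
eef_rot: [180.0, -0.0, -83.8]
contact_force: [0.4, 0.1, -2.7]
gripper_width: 0.0119
gripper_force: 35.0
time_s: 6.7
tcp_pos: [0.4418, 0.3809, 0.2688]
eef_rot: [-180.0, 0.0, -83.7]
contact_force: [0.4, -0.5, -2.1]
gripper_width: 0.0116
gripper_force: 35.0
time_s: 7.1
tcp_pos: [0.4416, 0.3812, 0.2659]
eef_rot: [-180.0, 0.0, -83.7]
contact_force: [-0.3, 0.1, -3.2]
gripper_width: 0.0121
gripper_force: 35.0
```

```bash
python3 -m pendant '[[[0,0,0.001,0,0,0,-1],[0,0,0.002,0,0,0,-1],[0,0,0.002,0,0,0,-1]]]' 35;python3 -m pendant '[[[0,0,0.001,0,0,0,-1],[0,0,0.001,0,0,0,-1]]]'
```

```text
time_s: 7.4
tcp_pos: [0.4416, 0.3812, 0.2636]
eef_rot: [-180.0, 0.0, -83.7]
contact_force: [0.3, 0.0, -2.5]
gripper_width: 0.0113
gripper_force: 35.0
time_s: 7.6
tcp_pos: [0.4416, 0.3812, 0.2636]
eef_rot: [-180.0, 0.0, -83.7]
contact_force: [-2.9, -1.3, 5.7]
gripper_width: 0.0117
gripper_force: 35.0
```

```bash
python3 -m pendant '[[[0,0,0,0,0,0,-0.6],[0,0,0,0,0,0,-0.3],[0,0,0,0,0,0,-0.1],[0,0,0,0,0,0,0]]]' 10;python3 -m pendant '[[[0,0,-0.02,0,0,0,0],[0,0,-0.06,0,0,0,0],[0,0,-0.105,0,0,0,0],[0,0,-0.15,0,0,0,0],[0,0,-0.155,0,0,0,0]]]';python3 -c "
from h import *
goto(.5661,.1325,.42,6.8)
snap('wrist','w3.png')"
```

```text
time_s: 8.0
tcp_pos: [0.4417, 0.3812, 0.2626]
eef_rot: [-180.0, 0.0, -83.7]
contact_force: [-0.3, -0.0, -0.9]
gripper_width: 0.0361
gripper_force: 0.0
time_s: 8.5
tcp_pos: [0.4426, 0.3819, 0.4243]
eef_rot: [-179.6, 0.4, -83.7]
contact_force: [0.5, 0.4, 0.3]
gripper_width: 0.0443
gripper_force: 0.0
shift [ 0.2615 -0.0953  0.0032] turn [-0.43  0.38 -0.47] tcp [0.4426 0.3819 0.4243] j6 -53.708082307040556
```

View pics/w3.png

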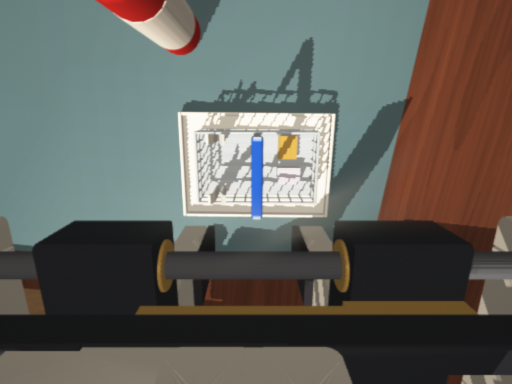

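The blue-handled basket stands upright inside the tray (tray corners (180,113) and (335,113), handle at (257,175)). Next, the stand.

```bash
python3 -m pendant '[[[0.02,-0.007,-0.01,0,0,0,-0.4],[0.06,-0.022,-0.01,0,0,0,-0.4],[0.105,-0.038,-0.01,0,0,0,-0.4],[0.15,-0.055,-0.01,0,0,0,-0.4],[0.192,-0.07,-0.01,0,0,0,-0.4]]]' ;python3 -m pendant '[[[0.035,-0.013,0,0,0,0,-0.4],[0.06,-0.022,0,0,0,0,-0.4],[0.07,-0.0255,0.005,0,0,0,-0.4],[0.07,-0.0255,0.01,0,0,-0.4,-0.4],[0.07,-0.0255,0.01,0,0,-0.4,-0.4]]]';python3 -c "
from h import *
goto(.5661,.1325,.236,6.8)
snap('wrist','w4.png');crop('w4.png','w4b.png',140,60,260,180,3)
print(proj('w4',[.5661,.1325,.085]))"
```

```text
time_s: 9.05
tcp_pos: [0.5325, 0.1961, 0.4265]
eef_rot: [179.9, -0.0, -83.7]
contact_force: [0.3, 0.8, 0.1]
gripper_width: 0.0265
gripper_force: 0.0
time_s: 9.55
tcp_pos: [0.5648, 0.1314, 0.4159]
eef_rot: [179.9, -0.0, -83.3]
contact_force: [-0.2, -0.1, 0.4]
gripper_width: 0.0259
gripper_force: 0.0
shift [-0.001  -0.0019  0.1799] turn [ 0.14 -0.03 -0.13] tcp [0.5648 0.1314 0.4159] j6 -25.711259448709885
[250.22695793 182.78155462]
```

View pics/w4b.png

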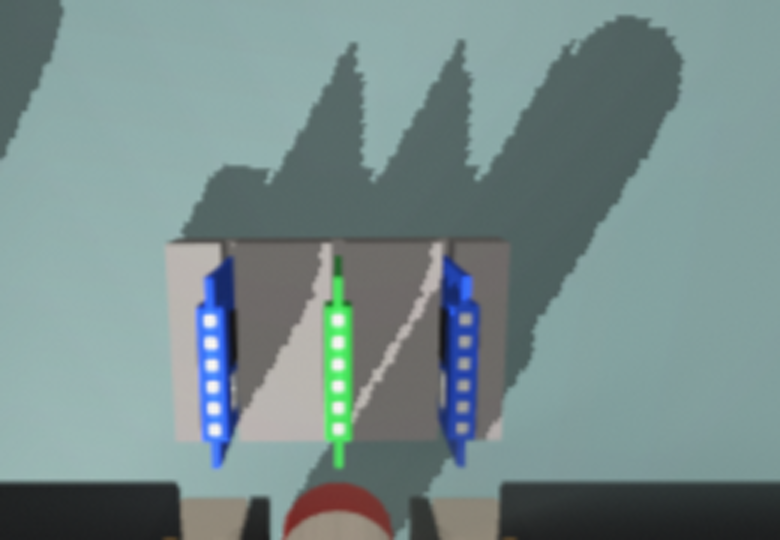

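The green block spans (338,303) to (338,441) in the crop, in the middle slot between the blue blocks. The can is beyond it at (337,510).

```bash
python3 -c "
from h import *
a=q('w4',338,303,140,60,3,.085);b=q('w4',338,441,140,60,3,.085);d=a-b
print(a,b,np.linalg.norm(d),np.degrees(np.arctan2(d[1],d[0]))+90)
c=(a+b)/2;goto(c[0],c[1],.237,6.8)"
```

```text
[0.56664698 0.10860273 0.085     ] [0.56072217 0.15884921 0.085     ] 0.050594587996537266 6.724968529348672
shift [-0.0021  0.0006  0.1796] turn [ 0.1  -0.03 -0.09] tcp [0.5648 0.1318 0.4166] j6 -25.724128323502992
```

```bash
python3 -m pendant '[[[-0.002,0.0005,0.03,0,0,0,-0.42],[-0.002,0.0005,0.07,0,0,0,-0.42],[-0.002,0.0005,0.11,0,0,0,-0.42],[-0.002,0.0005,0.135,0,0,0,-0.42],[-0.002,0.0005,0.145,0,0,0,-0.42]]]' 25;python3 -m pendant '[[[0,0,0.012,0,0,0,-0.42],[0,0,0.024,0,0,0,-0.42],[0,0,0.034,0,0,0,-0.42],[0,0,0.034,0,0,0,-1],[0,0,0.034,0,0,0,-1]]]' 25;python3 -m pendant '[[[0,0,0,0,0,0,-1],[0,0,0,0,0,0,-1],[0,0,0,0,0,0,-1]]]' 25
```

```text
time_s: 10.1
tcp_pos: [0.5633, 0.1339, 0.27]
eef_rot: [179.8, -0.1, -83.2]
contact_force: [-0.6, -0.2, 0.3]
gripper_width: 0.0252
gripper_force: 0.0
time_s: 10.6
tcp_pos: [0.5647, 0.1332, 0.239]
eef_rot: [-180.0, -0.0, -83.3]
contact_force: [0.6, 0.6, 0.6]
gripper_width: 0.0148
gripper_force: 0.0
time_s: 10.9
tcp_pos: [0.5647, 0.1332, 0.2393]
eef_rot: [-179.9, 0.0, -83.3]
contact_force: [-0.8, 0.4, 1.3]
gripper_width: 0.0096
gripper_force: 25.0
```

```bash
python3 -m pendant '[[[0,0,-0.01,0,0,0,-1],[0,0,-0.03,0,0,0,-1],[0,0,-0.065,0,0,0,-1],[0,0,-0.105,0,0,0,-1],[0,0,-0.145,0,0,0,-1]]]' 25;python3 -m pendant '[[[0.01,0,-0.03,0,0,0,-1],[0.04,0,-0.04,0,0,0,-1],[0.08,0,-0.04,0,0,0,-1],[0.12,0,-0.04,0,0,0,-1],[0.16,0,-0.04,0,0,0,-1]]]';python3 -c "
from h import *
goto(.54,-.26,.42,17.5)"
```

```text
time_s: 11.4
tcp_pos: [0.5641, 0.1329, 0.3858]
eef_rot: [180.0, -0.0, -83.3]
contact_force: [1.6, 1.3, -0.8]
gripper_width: 0.0094
gripper_force: 25.0
time_s: 11.9
tcp_pos: [0.5827, -0.0272, 0.4248]
eef_rot: [-179.9, 0.0, -83.3]
contact_force: [0.6, 0.4, -1.0]
gripper_width: 0.0096
gripper_force: 25.0
shift [0.2262 0.0697 0.0047] turn [-6.000e-02  1.000e-02 -1.078e+01] tcp [ 0.5827 -0.0272  0.4248] j6 -9.798990969925702
```

```bash
python3 -m pendant '[[[0.042,0.013,0,0,0,-3,-1],[0.084,0.026,0,0,0,-6,-1],[0.126,0.039,0,0,0,-9,-1],[0.168,0.052,0,0,0,-10.8,-1],[0.205,0.063,0,0,0,-10.8,-1]]]' 25;python3 -m pendant '[[[0.016,0.003,0,0,0,0,-1],[0.021,0.004,0,0,0,0,-1],[0.021,0.004,0,0,0,0,-1]]]';python3 -c "
from h import *
snap('wrist','w5.png');crop('w5.png','w5b.png',0,0,512,384,1.5)
print(r.get_state()['tcp_pos'],proj('w5',[.472,-.369,.104])*1.5)"
```

```text
time_s: 12.4
tcp_pos: [0.5434, -0.2387, 0.4246]
eef_rot: [-180.0, -0.0, -72.5]
contact_force: [-0.3, 0.7, -0.6]
gripper_width: 0.0101
gripper_force: 25.0
time_s: 12.7
tcp_pos: [0.5469, -0.2582, 0.4238]
eef_rot: [-180.0, 0.0, -72.6]
contact_force: [0.0, 0.5, -1.6]
gripper_width: 0.0097
gripper_force: 25.0
[ 0.54703266 -0.25751788  0.42375408] [542.44732168 149.43343824]
```

View pics/w5b.png

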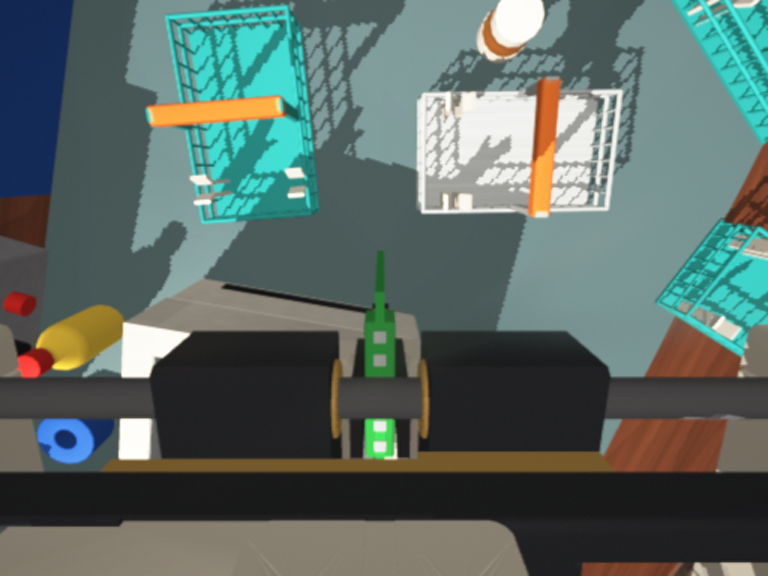

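The orange basket is clearly seen: handle from (549,80) to (540,215), rim corners (420,94), (622,91), (609,211) and (421,214), guides at (455,103) and (456,202). I'll refine the handle with a colour mask.

```bash
python3 -c "
from h import *
im=cv2.imread('pics/w5.png');hsv=cv2.cvtColor(im,cv2.COLOR_BGR2HSV)
m=cv2.inRange(hsv,(5,150,90),(20,255,255));m[:,:335]=0;m[:,385:]=0;m[:45]=0;m[150:]=0
n,l,st,ce=cv2.connectedComponentsWithStats(m);i=1+st[1:,4].argmax();print(st[i])
ys,xs=np.where(l==i)
for v in range(ys.min(),ys.max()+1,8): print(v,xs[ys==v].min(),xs[ys==v].max(),end='; ')
print()
P=lambda x,y,z:q('w5',x,y,0,0,1.5,z)
R=[P(419,94,.045),P(622,91,.045),P(609,211,.045),P(421,214,.045)]
for a in R: print(a.round(4))
print('rim c',np.mean(R,0),[np.linalg.norm(R[i]-R[i-1]).round(4) for i in range(4)])
for a,b in((0,1),(3,2)): d=R[a]-R[b];print(np.degrees(np.arctan2(d[1],d[0])))
h1,h2=P(548.5,81,.104),P(540,212,.104);d=h2-h1;print('handle',(h1+h2)/2,np.linalg.norm(d),np.degrees(np.arctan2(d[1],d[0]))-90)
g1,g2=P(455,97,.057),P(456,197,.057);print('guides',g1,g2,(g1+g2)/2)
"
```

```text
[ 352   52   22   92 1223]
52 362 362; 60 358 372; 68 358 371; 76 358 370; 84 357 370; 92 356 369; 100 356 369; 108 355 368; 116 354 367; 124 353 367; 132 353 366; 140 352 365; 
[ 0.5562 -0.3865  0.045 ]
[ 0.4134 -0.4337  0.045 ]
[ 0.3848 -0.3506  0.045 ]
[ 0.5263 -0.3035  0.045 ]
rim c [ 0.4701636  -0.36855329  0.045     ] [np.float64(0.0882), np.float64(0.1505), np.float64(0.0879), np.float64(0.1491)]
18.27922963896447
18.407419337338823
handle [ 0.47133318 -0.36970296  0.104     ] 0.07974744992983579 19.17064103428207
guides [ 0.53129544 -0.39031843  0.057     ] [ 0.50639726 -0.32432839  0.057     ] [ 0.51884635 -0.35732341  0.057     ]
```

```bash
python3 -c "
from h import *
goto(.5161,-.3539,.3,18.3)"
```

```text
shift [0.0827 0.0585 0.1237] turn [-0.    0.01 -0.83] tcp [ 0.547  -0.2575  0.4238] j6 24.196410893418715
```

```bash
python3 -m pendant '[[[0.02,0.015,0,0,0,-0.8,-1],[0.05,0.036,0.01,0,0,-0.8,-1],[0.075,0.053,0.03,0,0,-0.8,-1],[0.0825,0.0585,0.06,0,0,-0.8,-1],[0.0825,0.0585,0.085,0,0,-0.8,-1]]]' 25;python3 -m pendant '[[[0,0,0.02,0,0,0,-1],[0,0,0.035,0,0,0,-1],[0,0,0.038,0,0,0,-1],[0,0,0.038,0,0,0,-1]]]';python3 -c "
from h import *
goto(.5161,-.3539,.29,18.3)
snap('wrist','w6.png');crop('w6.png','w6b.png',150,30,260,195,3)
a=np.radians(18.3);e=np.array([np.cos(a),np.sin(a)]);n=np.array([-e[1],e[0]])
for y in(-.04,-.03,.03,.04):
  X=np.array([.5161,-.3539])+y*n
  print(y,((proj('w6',[*X,.057])-[150,30])*3).round(), ((proj('w6',[*X,.045])-[150,30])*3).round())
"
```

```text
time_s: 13.25
tcp_pos: [0.5156, -0.3541, 0.3376]
eef_rot: [-180.0, 0.0, -71.7]
contact_force: [0.1, 0.6, -0.6]
gripper_width: 0.01
gripper_force: 25.0
time_s: 13.65
tcp_pos: [0.5164, -0.3533, 0.3006]
eef_rot: [180.0, 0.0, -71.6]
contact_force: [-0.8, -0.3, -0.1]
gripper_width: 0.0096
gripper_force: 25.0
shift [0.0005 0.0005 0.0106] turn [0.04 0.02 0.07] tcp [ 0.5164 -0.3533  0.3006] j6 34.89178765790737
-0.04 [309. 374.] [309. 368.]
-0.03 [309. 413.] [309. 405.]
0.03 [308. 632.] [308. 615.]
0.04 [308. 666.] [308. 647.]
```

View pics/w6b.png

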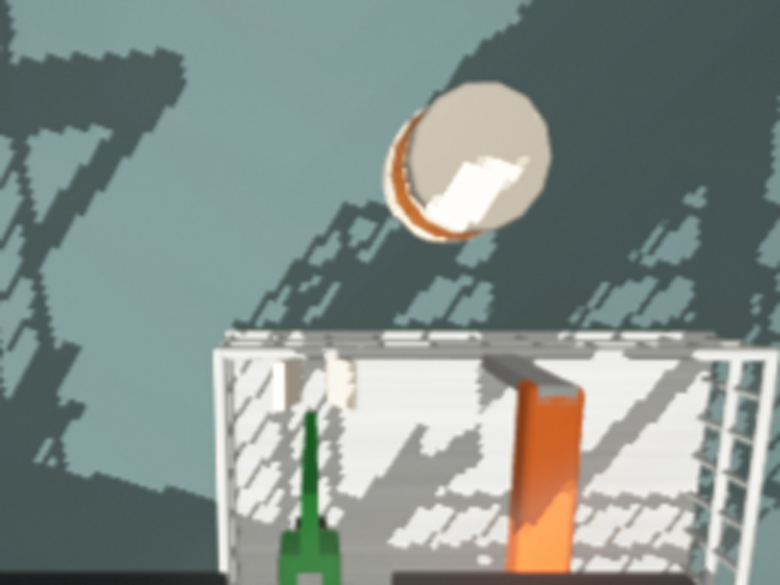

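The guides' throat is centred at column 315, while the board's lower corner is at 310. The board is therefore about 1.5 mm off, so I shift tool y +1.3 mm and x +1 mm, then descend.

```bash
python3 -m pendant '[[[0.001,0.0013,0,0,0,0,-1],[0.001,0.0013,0.008,0,0,0,-1],[0.001,0.0013,0.016,0,0,0,-1],[0.001,0.0013,0.022,0,0,0,-1]]]' 25;python3 -m pendant '[[[0,0,0.005,0,0,0,-1],[0,0,0.01,0,0,0,-1],[0,0,0.015,0,0,0,-1]]]';python3 -m pendant '[[[0,0,0.006,0,0,0,-1],[0,0,0.012,0,0,0,-1],[0,0,0.018,0,0,0,-1]]]'
```

```text
time_s: 14.1
tcp_pos: [0.5147, -0.3555, 0.2778]
eef_rot: [180.0, 0.0, -71.7]
contact_force: [0.6, -0.1, -0.8]
gripper_width: 0.0098
gripper_force: 25.0
time_s: 14.4
tcp_pos: [0.5149, -0.3557, 0.2631]
eef_rot: [180.0, 0.0, -71.7]
contact_force: [-0.5, -0.7, -1.5]
gripper_width: 0.0094
gripper_force: 25.0
time_s: 14.7
tcp_pos: [0.515, -0.3556, 0.2452]
eef_rot: [-180.0, 0.0, -71.7]
contact_force: [0.2, 0.1, -0.3]
gripper_width: 0.0098
gripper_force: 25.0
```

```bash
python3 -m pendant '[[[0,0,0.005,0,0,0,-1],[0,0,0.009,0,0,0,-1],[0,0,0.01,0,0,0,-1]]]' 25;python3 -m pendant '[[[0,0,0.001,0,0,0,-1],[0,0,0.0015,0,0,0,-1]]]';python3 -m pendant '[[[0,0,0.001,0,0,0,-1],[0,0,0.001,0,0,0,-1]]]'
```

```text
time_s: 15.0
tcp_pos: [0.5148, -0.3556, 0.235]
eef_rot: [180.0, 0.0, -71.7]
contact_force: [-1.5, -0.2, -0.2]
gripper_width: 0.0097
gripper_force: 25.0
time_s: 15.2
tcp_pos: [0.515, -0.3556, 0.2343]
eef_rot: [-180.0, -0.0, -71.7]
contact_force: [0.6, -0.1, -0.5]
gripper_width: 0.0099
gripper_force: 25.0
time_s: 15.4
tcp_pos: [0.515, -0.3556, 0.2333]
eef_rot: [-180.0, -0.0, -71.7]
contact_force: [0.1, 0.9, -0.5]
gripper_width: 0.0096
gripper_force: 25.0
```

```bash
python3 -m pendant '[[[0,0,0.001,0,0,0,-1],[0,0,0.001,0,0,0,-1]]]' 25;python3 -m pendant '[[[0,0,0.001,0,0,0,-1],[0,0,0.001,0,0,0,-1]]]'
```

```text
time_s: 15.6
tcp_pos: [0.5152, -0.3556, 0.2333]
eef_rot: [-180.0, -0.0, -71.7]
contact_force: [-1.1, 2.2, 7.3]
gripper_width: 0.0101
gripper_force: 25.0
time_s: 15.8
tcp_pos: [0.5153, -0.3556, 0.2332]
eef_rot: [-179.9, -0.1, -71.7]
contact_force: [-2.3, 3.0, 13.1]
gripper_width: 0.0096
gripper_force: 25.0
```

```bash
python3 -m pendant '[[[0,0,-0.001,0,0,0,-0.8],[0,0,-0.001,0,0,0,-0.6],[0,0,-0.001,0,0,0,-0.45],[0,0,-0.001,0,0,0,-0.4],[0,0,-0.001,0,0,0,-0.4]]]' 10;python3 -m pendant '[[[0,0,-0.01,0,0,0,-0.4],[0,0,-0.03,0,0,0,-0.4],[0,0,-0.065,0,0,0,-0.4],[0,0,-0.085,0,0,0,-0.36],[0,0,-0.085,0,0,0,-0.36]]]';python3 -c "
from h import *
goto(.470,-.3703,.257,18.3)"
```

```text
time_s: 16.3
tcp_pos: [0.5149, -0.3556, 0.2319]
eef_rot: [180.0, 0.0, -71.7]
contact_force: [0.3, -0.1, -0.3]
gripper_width: 0.0258
gripper_force: 0.0
time_s: 16.8
tcp_pos: [0.5159, -0.3561, 0.3216]
eef_rot: [-179.7, -0.3, -71.7]
contact_force: [0.4, 0.0, -0.3]
gripper_width: 0.0279
gripper_force: 0.0
shift [-0.0013  0.0483  0.0644] turn [-0.28 -0.26  0.02] tcp [ 0.5159 -0.3561  0.3216] j6 35.06315750743643
```

```bash
python3 -m pendant '[[[0,0.015,0,0,0,0,-0.36],[-0.001,0.035,0,0,0,0,-0.36],[-0.001,0.048,0,0,0,0,-0.36],[-0.001,0.048,0,0,0,0,-0.36]]]';python3 -c "
from h import *
im=snap('wrist','w7.png');goto(.470,-.3703,.257,18.3)
hsv=cv2.cvtColor(im,cv2.COLOR_RGB2HSV);m=cv2.inRange(hsv,(5,150,90),(20,255,255));m[:,:180]=0;m[:,340:]=0
n,l,st,ce=cv2.connectedComponentsWithStats(m);i=1+st[1:,4].argmax();print(st[i]);ys,xs=np.where(l==i)
for v in range(ys.min()+4,ys.max(),12):
  c=(xs[ys==v].min()+xs[ys==v].max())/2; print(v,xs[ys==v].min(),xs[ys==v].max(),pt('w7',c,v,.104).round(4))
def fr(b): return None
g=cv2.inRange(hsv,(45,120,50),(75,255,255));n,l,st,ce=cv2.connectedComponentsWithStats(g);print([(a.tolist(),c.round(1).tolist()) for a,c in zip(st,ce) if 80<a[4]<20000])
"
```

```text
time_s: 17.2
tcp_pos: [0.4666, -0.3703, 0.3168]
eef_rot: [179.9, 0.1, -71.8]
contact_force: [0.2, -0.3, 0.8]
gripper_width: 0.0283
gripper_force: 0.0
shift [ 0.0008 -0.0022  0.06  ] turn [ 0.03  0.02 -0.1 ] tcp [ 0.4676 -0.3702  0.317 ] j6 37.80870414633167
[ 239  155   18   97 1525]
159 239 255 [ 0.4826 -0.4088  0.104 ]
171 239 255 [ 0.4801 -0.4013  0.104 ]
183 239 255 [ 0.4776 -0.3936  0.104 ]
195 239 255 [ 0.4751 -0.3858  0.104 ]
207 240 255 [ 0.4722 -0.3778  0.104 ]
219 240 255 [ 0.4695 -0.3696  0.104 ]
231 240 255 [ 0.4668 -0.3612  0.104 ]
243 239 256 [ 0.464  -0.3527  0.104 ]
[([179, 155, 25, 66, 920], [190.7, 187.3])]
```

```bash
python3 -m pendant '[[[0.0005,-0.002,0.01,0,0,0,-0.36],[0.0005,-0.002,0.03,0,0,0,-0.36],[0.0005,-0.002,0.05,0,0,0,-0.36],[0.0005,-0.002,0.059,0,0,0,-0.36],[0.0005,-0.002,0.059,0,0,0,-1]]]' 50;python3 -m pendant '[[[0,0,0,0,0,0,-1],[0,0,0,0,0,0,-1],[0,0,0,0,0,0,-1],[0,0,0,0,0,0,-1]]]';python3 -m pendant '[[[0,0,-0.003,0,0,0,-1],[0,0,-0.01,0,0,0,-1],[0,0,-0.02,0,0,0,-1],[0,0,-0.03,0,0,0,-1],[0,0,-0.03,0,0,0,-1]]]'
```

```text
time_s: 17.75
tcp_pos: [0.471, -0.3692, 0.2562]
eef_rot: [179.9, 0.1, -71.7]
contact_force: [-0.1, 0.4, -0.0]
gripper_width: 0.0242
gripper_force: 0.0
time_s: 18.15
tcp_pos: [0.4711, -0.3696, 0.2586]
eef_rot: [-180.0, -0.0, -71.7]
contact_force: [-2.2, -1.2, -2.7]
gripper_width: 0.0119
gripper_force: 50.0
time_s: 18.65
tcp_pos: [0.4718, -0.3699, 0.2905]
eef_rot: [-179.8, -0.2, -71.7]
contact_force: [0.3, 0.6, -4.4]
gripper_width: 0.0115
gripper_force: 50.0
```

```bash
python3 -m pendant '[[[0,0,-0.03,0,0,0,-1],[0,0,-0.06,0,0,0,-1],[0,0,-0.095,0,0,0,-1],[0,0,-0.125,0,0,0,-1],[0,0,-0.14,0,0,0,-1]]]';python3 -m pendant '[[[0,0,-0.002,0,0,0,-1],[0,0,-0.002,0,0,0,-1]]]';python3 -c "
from h import *
goto(.5893,-.1250,.425,7.2)"
```

```text
time_s: 19.15
tcp_pos: [0.4713, -0.3697, 0.4316]
eef_rot: [-179.8, -0.2, -71.7]
contact_force: [-0.1, 0.6, -4.5]
gripper_width: 0.0112
gripper_force: 50.0
time_s: 19.35
tcp_pos: [0.4709, -0.3693, 0.4298]
eef_rot: [-180.0, 0.0, -71.7]
contact_force: [-0.4, 0.3, -4.0]
gripper_width: 0.0115
gripper_force: 50.0
shift [-0.1949 -0.1891  0.0049] turn [-0.02  0.03 11.08] tcp [ 0.4709 -0.3693  0.4298] j6 37.71327564403665
```

```bash
python3 -m pendant '[[[-0.015,-0.015,0,0,0,2,-1],[-0.04,-0.039,0,0,0,5,-1],[-0.067,-0.065,0,0,0,8,-1],[-0.095,-0.092,0,0,0,11,-1],[-0.123,-0.119,0,0,0,11,-1]]]';python3 -c "
from h import *
goto(.5893,-.1250,.425,7.2)"
```

```text
time_s: 19.85
tcp_pos: [0.5456, -0.214, 0.4282]
eef_rot: [179.8, 0.1, -82.9]
contact_force: [1.4, -0.4, -4.0]
gripper_width: 0.0113
gripper_force: 50.0
shift [-0.0829 -0.0544  0.0031] turn [ 0.16  0.06 -0.05] tcp [ 0.5456 -0.214   0.4282] j6 9.482216927425627
```

```bash
python3 -m pendant '[[[-0.025,-0.017,0,0,0,0,-1],[-0.05,-0.033,0,0,0,0,-1],[-0.07,-0.046,0,0,0,0,-1],[-0.081,-0.053,0,0,0,0,-1],[-0.083,-0.0545,0,0,0,0,-1]]]';python3 -m pendant '[[[0,0,0,0,0,0,-1],[0,0,0,0,0,0,-1]]]';python3 -c "
from h import *
goto(.5893,-.1250,.398,7.2)"
```

```text
time_s: 20.35
tcp_pos: [0.5894, -0.1249, 0.4284]
eef_rot: [179.9, 0.0, -82.6]
contact_force: [-0.6, -0.7, -4.3]
gripper_width: 0.0112
gripper_force: 50.0
time_s: 20.55
tcp_pos: [0.5887, -0.1268, 0.4296]
eef_rot: [179.9, -0.0, -82.7]
contact_force: [-0.4, 0.6, -4.4]
gripper_width: 0.0115
gripper_force: 50.0
shift [-0.0017 -0.0009  0.0316] turn [ 0.07 -0.    0.05] tcp [ 0.5887 -0.1268  0.4296] j6 0.8332983837526896
```

```bash
python3 -m pendant '[[[-0.001,-0.0005,0.01,0,0,0,-1],[-0.001,-0.0005,0.022,0,0,0,-1],[-0.001,-0.0005,0.034,0,0,0,-1],[-0.001,-0.0005,0.042,0,0,0,-1],[-0.001,-0.0005,0.05,0,0,0,-1]]]';python3 -m pendant '[[[0,0,0.006,0,0,0,-1],[0,0,0.012,0,0,0,-1]]]'
```

```text
time_s: 21.05
tcp_pos: [0.5893, -0.1253, 0.379]
eef_rot: [179.9, 0.0, -82.7]
contact_force: [0.3, -1.1, -3.7]
gripper_width: 0.0112
gripper_force: 50.0
time_s: 21.25
tcp_pos: [0.5895, -0.1251, 0.3677]
eef_rot: [-180.0, -0.0, -82.7]
contact_force: [0.9, -0.1, -3.6]
gripper_width: 0.0113
gripper_force: 50.0
```

Bottom is 21 mm inside the tank with no contact, so I continue down.

```bash
python3 -m pendant '[[[0,0,0.007,0,0,0,-1],[0,0,0.014,0,0,0,-1],[0,0,0.021,0,0,0,-1],[0,0,0.028,0,0,0,-1],[0,0,0.032,0,0,0,-1]]]';python3 -m pendant '[[[0,0,0.002,0,0,0,-1],[0,0,0.004,0,0,0,-1],[0,0,0.005,0,0,0,-1]]]';python3 -m pendant '[[[0,0,0.001,0,0,0,-1],[0,0,0.0015,0,0,0,-1]]]'
```

```text
time_s: 21.75
tcp_pos: [0.5893, -0.1251, 0.3352]
eef_rot: [179.9, 0.0, -82.7]
contact_force: [-0.4, 0.7, -3.6]
gripper_width: 0.0113
gripper_force: 50.0
time_s: 22.05
tcp_pos: [0.5895, -0.1251, 0.3312]
eef_rot: [-180.0, -0.0, -82.7]
contact_force: [0.7, -0.4, -4.6]
gripper_width: 0.0111
gripper_force: 50.0
time_s: 22.25
tcp_pos: [0.5895, -0.1251, 0.3298]
eef_rot: [-180.0, -0.0, -82.7]
contact_force: [0.7, -0.7, -4.3]
gripper_width: 0.0117
gripper_force: 50.0
```

```bash
python3 -m pendant '[[[0,0,0.001,0,0,0,-1],[0,0,0.0015,0,0,0,-1],[0,0,0.0015,0,0,0,-1]]]';python3 -m pendant '[[[0,0,0.001,0,0,0,-1],[0,0,0.001,0,0,0,-1]]]'
```

```text
time_s: 22.55
tcp_pos: [0.5893, -0.1252, 0.3286]
eef_rot: [-180.0, -0.0, -82.7]
contact_force: [-1.9, 0.3, 1.0]
gripper_width: 0.0113
gripper_force: 50.0
time_s: 22.75
tcp_pos: [0.5891, -0.1251, 0.3284]
eef_rot: [-180.0, -0.0, -82.7]
contact_force: [-6.7, 1.2, 7.7]
gripper_width: 0.0114
gripper_force: 50.0
```

```bash
python3 -m pendant '[[[0,0,-0.0005,0,0,0,-0.8],[0,0,-0.0005,0,0,0,-0.6],[0,0,-0.0005,0,0,0,-0.45],[0,0,-0.0005,0,0,0,-0.36],[0,0,-0.0005,0,0,0,-0.36]]]' 10;python3 -m pendant '[[[0,0,-0.01,0,0,0,-0.36],[0,0,-0.03,0,0,0,-0.36],[0,0,-0.065,0,0,0,-0.36],[0,0,-0.1,0,0,0,-0.36],[0,0,-0.1,0,0,0,-0.36]]]';python3 -c "
from h import *
im=snap('wrist','w8.png');snap('top','t8.png')
hsv=cv2.cvtColor(im,cv2.COLOR_RGB2HSV);m=cv2.inRange(hsv,(5,150,90),(20,255,255));m[:,:180]=0;m[:,340:]=0
n,l,st,ce=cv2.connectedComponentsWithStats(m);i=1+st[1:,4].argmax();print(st[i]);ys,xs=np.where(l==i)
for v in range(ys.min()+4,ys.max(),16):
  c=(xs[ys==v].min()+xs[ys==v].max())/2; print(pt('w8',c,v,.174).round(4))
g=cv2.inRange(hsv,(45,120,40),(75,255,255));n,l,st,ce=cv2.connectedComponentsWithStats(g)
for a,c in zip(st[1:],ce[1:]):
  if a[4]>60: print(a,[pt('w8',a[0]+dx*a[2],a[1]+dy*a[3],.149).round(4)for dx,dy in((0,0),(1,0),(.5,.5))])
"
```

```text
time_s: 23.25
tcp_pos: [0.5896, -0.1251, 0.3276]
eef_rot: [-180.0, -0.0, -82.7]
contact_force: [0.2, -0.1, -0.3]
gripper_width: 0.0275
gripper_force: 0.0
time_s: 23.75
tcp_pos: [0.5905, -0.1254, 0.4342]
eef_rot: [-179.5, -0.1, -82.7]
contact_force: [1.6, -0.3, 0.4]
gripper_width: 0.0282
gripper_force: 0.0
[ 180  301  160   13 1300]
[ 0.5123 -0.0346  0.174 ]
[196 150  22  76 889] [array([ 0.6478, -0.1581,  0.149 ]), array([ 0.6284, -0.1606,  0.149 ]), array([ 0.635 , -0.1247,  0.149 ])]
[ 63 205  17  14 202] [array([ 0.7677, -0.0906,  0.149 ]), array([ 0.7518, -0.0927,  0.149 ]), array([ 0.7599, -0.0847,  0.149 ])]
```

```bash
python3 -c "
from h import *
im=cv2.imread('pics/w8.png');hsv=cv2.cvtColor(im,cv2.COLOR_BGR2HSV);m=cv2.inRange(hsv,(5,150,90),(20,255,255));m[:,:230]=0;m[:,290:]=0;m[255:]=0
ys,xs=np.where(m>0)
for v in range(ys.min()+3,ys.max(),14):
  c=np.median(xs[ys==v]); print(pt('w8',c,v,.174).round(4))
print('far end',ys.min(), pt('w8',np.median(xs[ys==ys.min()+2]),ys.min(),.174))
a=cv2.imread('pics/t0.png').astype(int);b=cv2.imread('pics/t8.png').astype(int)
d=(abs(a-b).max(2)>40).astype(np.uint8);n,l,st,ce=cv2.connectedComponentsWithStats(d)
print([s.tolist() for s in st[1:] if s[4]>15])
"
```

```text
[ 0.5933 -0.1649  0.174 ]
[ 0.5922 -0.1535  0.174 ]
[ 0.5907 -0.142   0.174 ]
[ 0.5891 -0.1301  0.174 ]
[ 0.5874 -0.1179  0.174 ]
[ 0.5862 -0.1053  0.174 ]
[ 0.584  -0.0925  0.174 ]
far end 151 [ 0.59367008 -0.16728894  0.174     ]
[[165, 113, 160, 271, 13627], [325, 171, 54, 44, 974], [148, 174, 33, 39, 484], [356, 189, 80, 70, 1820], [185, 197, 16, 10, 59], [255, 199, 2, 22, 26], [405, 209, 5, 5, 19], [393, 212, 8, 5, 16], [0, 244, 87, 107, 3558], [56, 253, 21, 6, 44], [474, 254, 15, 22, 248], [87, 257, 4, 9, 20], [148, 272, 64, 30, 890], [397, 284, 34, 8, 108], [281, 292, 40, 13, 249], [402, 298, 10, 3, 17], [168, 304, 19, 4, 33], [406, 307, 28, 6, 96], [107, 315, 95, 63, 2540], [325, 315, 44, 22, 172], [461, 318, 34, 65, 764], [414, 324, 21, 4, 40], [370, 336, 15, 5, 26], [0, 339, 5, 7, 24], [47, 340, 42, 14, 245], [357, 342, 22, 4, 50], [380, 343, 26, 10, 60], [326, 344, 90, 16, 510], [276, 349, 40, 11, 202], [0, 351, 2, 24, 26], [0, 351, 114, 33, 1335], [268, 351, 7, 4, 22], [417, 351, 17, 6, 37], [248, 353, 19, 28, 264], [107, 370, 8, 14, 48], [368, 370, 38, 14, 430], [448, 371, 22, 13, 62], [153, 372, 9, 12, 96], [404, 372, 33, 12, 213], [433, 374, 20, 9, 50], [4, 380, 13, 4, 36], [31, 380, 28, 4, 81]]
```

The orange bar sits at the expected floor-level height and position, the board is upright in its slot, and the gripper is clear. I'll hand it in.

```bash
python3 -c "
from plant import r
print(r.close_job())"
```

```text
the job is handed in; nothing more can be done
None
```

I handed the job in at about 24 s. The blue-handled basket stands in the drip tray, and the green board is fully down in the orange-handled basket, which rests on the tank floor. I saw the tray placing in a picture; the board and tank placings rest on touch-down height and force plus a colour check of a final image.

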